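Lift the laundry caddy off its drip tray and hold it level

ROBOT

A 7-joint arm with a two-finger parallel gripper is mounted at the origin on the work surface. World frame = base frame: x ahead of the robot, y to its left, z up, the work surface at z = 0. Lengths are in mm, angles in rad, forces in N, time in s.
With the tool pointing down it reaches from about 400 to 875 mm from the base axis. Payload 4.4 kg.
Tool frame: the origin (TCP) lies between the finger pads; the fingertips stand 17 mm ahead of it and the grasp point (between the pads) lies 2 mm behind it; z points along the fingers, y is the line along which they close (so a half turn about z gives the same grasp; the last joint's range is limited). The gripper opens to 85 mm and grips with 20 to 120 N. Pads are 22 mm wide; open, the fingers measure 114 mm over their backs; the gripper's body (76 mm by 85 mm) begins 54 mm behind the grasp point. The pads swing forward as they close: fully open they stand 13 mm farther back than shut.
Start: joints at [1.115, 0.628, 0.038, 1.517, -0.027, 0.996, -0.02], TCP at [247.03, -601.244, 248.313] pointing down, gripper open.
Joint ranges: [-3.06, 3.06], [-0.37, 2.12], [-1.25, 1.32], [0.18, 2.47], [-1.1, 4.24], [0.23, 1.98], [-2.94, 2.94]. Speed limits (rad/s): [2.57, 2.57, 3.14, 3.14, 3.14, 3.14, 3.14].

INTERFACE

Orientations are given as [roll, pitch, yaw] about the fixed x, y, z axes, in that order (R = Rz(yaw) Ry(pitch) Rx(roll)).
In Python, from cell import sensors, get_image, ctrl gives the robot as it stands.
- The arm moves only by the tool send_rows, never from a script. Its argument "series" is a list of rows, each a list of 3 entries, a list of its own where there are three numbers: the finger opening in mm, from 0 to 85.4, then the shift along the world's x, y, z in units of 60 mm (1.0 is 60 mm), then the turn, a rotation vector about the world's x, y, z in units of 5 degrees (1.0 is 5 degrees). A call has 1 to 8 rows; each row shifts and turns the commanded pose from where the row before left it; what a row does not reach is not made up. A row lasts 1/8 s, in which the tool goes at most 62.5 mm and 10.7 degrees, less where a joint would pass 70% of its speed; a pose out of reach is approached as far as the arm can. A call is refused whole if a number of a shift passes 1 or a number of a turn 1, either way. A call with a gripper value outside its range is refused whole. The fingers move at their own pace and stop on an object; the grip force is fixed at half the most. Time passes only in rows, so rows that do not move let the fingers close. It gives the time, the measured TCP pose, the force, the opening and the grip force at its end, in the units of the state.
- sensors.read_state(): the state, without advancing time (a new reading comes with each control period).
- get_image(name): name is "scene" or "top"; returns a dict with "img" (480x640x3 uint8, red, green, blue), "depth" (480x640 float32, mm along the optical axis (not along the pixel's ray), 0 where there is no reading), "vfov" (degrees; the focal length in pixels is half the picture's height over the tangent of half this angle, whatever the lens; pixels are square), "cx", "cy" (the principal point, pixels), "world_to_cam" (4x4, takes a point from world to camera coordinates). Camera axes: x right, y down, z forward; pixel columns grow to the right and rows downward; lengths in mm; the calibration is good to about 2 mm. A picture is of the moment at which its call begins.
- ctrl.finish_job(): hands the job in; it is judged then, once.
The state is a dict: "clock": time; "qpos": joint angles; "qd": joint speeds; "tau": joint torques, N m; "eef_pos": TCP position; "tool_rot": TCP orientation; "force": force on the tool from outside, world axes, zero at the start; "torque": the same for the moment, N m; "width": finger opening in mm; "gripper_force": force on a finger pad.
Only numpy, scipy, OpenCV 4.12 (cv2) and the standard library are available. Lean on these libraries where they do the work, as an engineer would, in place of code of your own. Each camera call takes 0.05 s, during which the arm holds its last target. There are 200 camera calls.

TASK

The drip tray on the folding table has to be wiped: take the detergent caddy by its top handle, lift it with its bottle and jar straight up, and keep it level and still in the air above the tray with about 12 cm of air under it for three seconds, and finish while still holding it there. The handle is brittle, so grip gently: no more than about 30 N of squeeze. Never let the caddy tip, and leave everything else on the table and tray where it is.

Things in the scene. Friction and masses are not known exactly. Their poses are not given: they have to be found in the camera images.
- tray: White plastic drip tray fixed to the table, 240 (its x) x 360 (its y) x 18 mm high, walls and floor 5 mm thick; origin at the centre of its underside, on the table, z up. Caddy, cup and tin stand on its floor, 5 mm above the origin.
- spot (a point): Centre of the part of the tray where the caddy stands: on the tray floor, 35 mm along the tray's +x from the tray's centre.
- caddy: Grey plastic caddy, 0.20 kg empty, loose on the tray: open box 110 (its x) x 300 (its y) x 60 mm high, walls 4 mm, split by a middle wall into two compartments along y (centres 75 mm either side). At each y end an upright carries the handle bar, which runs along y above the middle. Origin at the centre of its underside, z up.
- handle (a point): Middle of the caddy's handle bar, 190 mm above its underside; same axes as the caddy. Bar 300 mm long (y), 16 wide (x), 14 tall; 35 mm free below it. The uneven contents make the caddy balance 25 to 50 mm from here, towards the bottle; gripped far from that point it tends to droop in the fingers. The bar bears 40 N from each finger.
- bottle: White plastic capped bottle, 80 mm diameter, 140 mm tall, the heavy content: 0.40 to 0.60 kg. It stands loose in one of the caddy's two compartments, either one; origin at the centre of its underside.
- jar: White plastic low jar with cap, 66 mm diameter, 75 mm tall, about 0.08 kg. It stands loose in the other compartment; origin at the centre of its underside.
- cup: Loose bystander, to be left where it is: small white measuring cup, 54 mm diameter, 55 mm tall, on the drip tray; origin at the centre of its underside.
- tin: Loose bystander, to be left where it is: flat aluminium tin, 60 mm diameter, 35 mm tall, on the drip tray; origin at the centre of its underside.
- jug: Loose bystander, to be left where it is: big blue bottle, 90 mm diameter, 200 mm tall, on the table; origin at the centre of its underside.
- basket: Loose bystander, to be left where it is: white open slatted basket without handle, 170 x 190 x 80 mm, on the table; origin at the centre of its underside.
- brush: Loose bystander, to be left where it is: wooden-handled brush lying on the table beyond the tray; origin under its middle.
- mug: Loose bystander, to be left where it is: white mug, 76 mm diameter, 90 mm tall, on the table; origin at the centre of its underside.
Not all that is in view belongs to the job. What is shaped like the bottle but green is not meant.

How it is judged (in metres and radians):
On the way, in this order (a step that is already met when the one before it is completed fails the run):
1. the caddy is lifted free of the drip tray by the fingers, level (z of caddy in the frame of tray above 0.012 m and contact force between caddy and tray below 0.1 N and contact force between the fingers and caddy above 4 N and angle between caddy's own z axis and vertical below 0.15 rad), for 0.1 s.
2. the caddy is held level and still, 8 to 20 cm above the tray floor, with its contents, for two and a half seconds (z of caddy in the frame of tray between 0.085 and 0.21 m and angle between caddy's own z axis and vertical below 0.08 rad and contact force between the fingers and caddy above 4 N and contact force between caddy and tray below 0.1 N and linear speed of caddy below 0.03 m/s and angular speed of caddy below 0.2 rad/s and horizontal distance between caddy and spot below 0.12 m), for 2.5 s.
At the end, for the whole second after the job is handed in: The fingers still hold the caddy 8 to 20 cm above the tray floor and over its spot (within 12 cm sideways), level within 0.08 rad and still (under 30 mm/s), nothing else carrying it, with the bottle and the jar standing upright in it (all of step 2 and x of bottle in the frame of caddy between -0.04 and 0.04 m and x of jar in the frame of caddy between -0.04 and 0.04 m and z of bottle in the frame of caddy between -0.005 and 0.03 m and z of jar in the frame of caddy between -0.005 and 0.03 m and y of bottle in the frame of caddy between -0.14 and 0.14 m and y of jar in the frame of caddy between -0.14 and 0.14 m and angle between each of bottle, jar's own z axis and vertical below 0.2 rad); the arm keeps its last pose, push and grip.
It fails at once if the brittle handle is squeezed or pushed too hard (finger contact forces on the caddy together over 80 N) (contact force between the fingers and caddy above 80 N).
It fails at once if the caddy tips by more than 0.2 rad (angle between caddy's own z axis and vertical above 0.2 rad).
It fails at once if a bystander is moved by more than 25 mm (distance of any of cup, tin, jug, basket, brush, mug from where it was at the start of the episode above 0.025 m).
It also fails if it takes over 42 s, if anything falls off the work surface, if the arm or the gripper's body presses on something with over 40 N, if the wrist force passes 120 N, or if a joint passes its speed limit or range.

## Working session

There is one attempt and no reset: what is moved stays moved. The work goes in short steps, Python scripts to look and compute and a tool call to move; the robot and the scene stay as the last step left them, time stands still between calls to the robot, and variables do not carry over. Pictures are saved under pics/ and viewed, at most 10 in all, crops included, and the job is handed in when it is done.

Besides the shell and the picture viewer there is one more tool, called by a JSON object that holds its "name" and its "arguments", one argument or row to a line. send_rows: Moves the arm, as the interface text tells. Its arguments: {"type":"object","properties":{"series":{"type":"array"}},"required":["series"]}

```bash
mkdir -p pics; ls; python3 - <<'E'
from cell import sensors,get_image
import cv2,numpy as np
s=sensors.read_state();print({k:np.round(v,3).tolist() for k,v in s.items()})
for n in("scene","top"):
    d=get_image(n);cv2.imwrite(f"pics/{n}0.png",d["img"][:,:,::-1]);np.savez(f"{n}0.npz",**d);print(n,d["vfov"],d["cx"],d["cy"],np.round(d["world_to_cam"],3).tolist(),(d["depth"]>0).mean())
E
```

```text
pics
{'clock': 0.0, 'qpos': [1.115, 0.629, 0.038, 1.518, -0.027, 0.996, -0.02], 'qd': [0.001, -0.002, -0.0, -0.001, 0.0, -0.0, 0.0], 'tau': [0.0, -56.339, 1.226, -19.344, 0.011, 0.011, -0.0], 'eef_pos': [246.787, -600.689, 247.376], 'tool_rot': [-3.14, 0.0, 0.39], 'force': [-0.425, 0.158, 0.424], 'torque': [0.027, -0.041, 0.016], 'gripper_force': 0.0, 'width': 85.489}
scene 42.39158658352981 327.5802623793748 242.823063171355 [[0.489, 0.872, 0.005, -287.049], [0.74, -0.411, -0.532, -318.622], [-0.462, 0.264, -0.847, 1728.641], [0.0, 0.0, 0.0, 1.0]] 0.9960514322916667
top 42.806910862618984 323.525666923733 236.77166156733077 [[0.03, -1.0, 0.002, 30.154], [-0.979, -0.03, -0.201, 568.76], [0.201, 0.004, -0.98, 1213.323], [0.0, 0.0, 0.0, 1.0]] 0.99603515625
```

View pics/scene0.png

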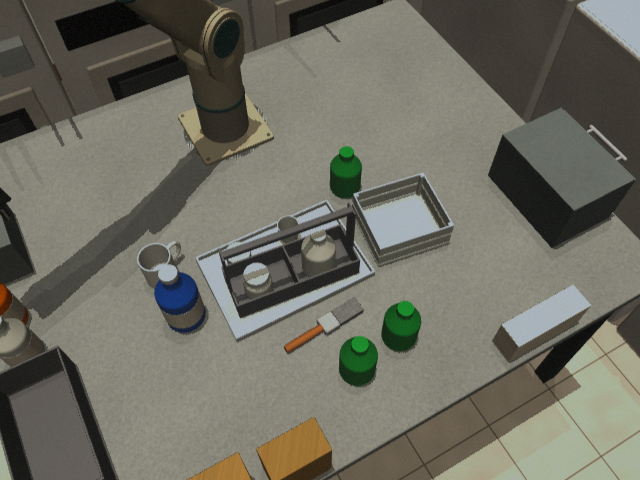

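View pics/top0.png

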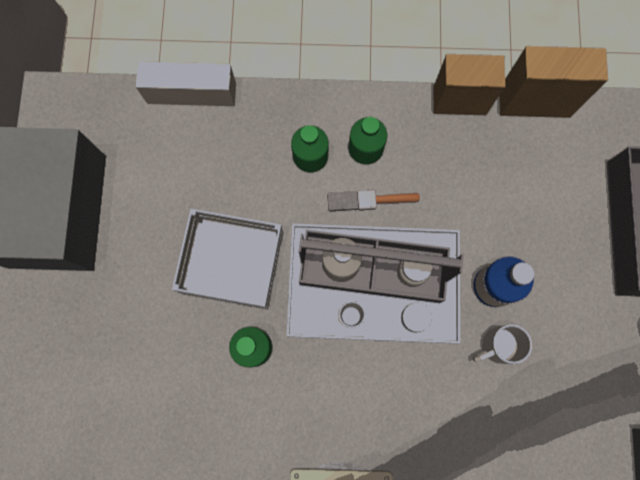

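Scene picture: the caddy stands on the tray with its bar from about (225,252) to (352,212), bottle at (319,250), jar at (257,278). Top picture: the bar runs from (302,243) to (460,265), bottle at (342,258), jar at (415,268), cup at (350,315), tin at (417,317), jug at (510,280), mug at (510,343), basket at (228,258), brush at (372,200).

Could be taken for the caddy (top pixels): basket (228,258) has no handle, dark bin (625,220) is off the tray, grey box (45,200). For the bottle: green ones (310,148), (368,140), (250,347), and the blue jug (510,280). I choose the caddy at (380,255) with the white bottle at (342,258).

```bash
cat > h.py <<'E'
import numpy as np
def cloud(d):
    f=240/np.tan(np.radians(float(d["vfov"])/2));v,u=np.mgrid[0:480,0:640];z=d["depth"]
    P=np.stack([(u-d["cx"])/f*z,(v-d["cy"])/f*z,z],-1)
    T=np.linalg.inv(d["world_to_cam"]);W=P@T[:3,:3].T+T[:3,3];W[z<=0]=np.nan;return W
def pix(d,p):
    f=240/np.tan(np.radians(float(d["vfov"])/2));c=d["world_to_cam"]@np.r_[p,1];return c[:2]/c[2]*f+np.array([d["cx"],d["cy"]])
E
python3 - <<'E'
from h import *
import cv2
for n,box in(("top",(285,475,220,345)),("scene",(190,380,195,340))):
    d=np.load(n+"0.npz");W=cloud(d);a,b,c,e=box
    S=W[c:e,a:b].reshape(-1,3)
    z=S[:,2];print(n,"zhist",np.histogram(z,bins=np.arange(-10,230,10)))
    H=S[(z>180)&(z<215)]
    m=np.median(H,0);r=cv2.minAreaRect(H[:,:2].astype(np.float32));print("bar",len(H),m,r)
    _,_,vt=np.linalg.svd(H-H.mean(0),full_matrices=False);t=(H-H.mean(0))@vt[0]
    print("dir",vt[0],"yaw",np.degrees(np.arctan2(vt[0][1],vt[0][0])),"mid",H.mean(0)+vt[0]*(np.percentile(t,1)+np.percentile(t,99))/2,np.ptp(t),"z pct",np.percentile(H[:,2],[5,50,95]))
    B=S[(z>110)&(z<165)];print("mid-height",len(B),B.mean(0),np.percentile(B,[2,98],0))
    J=S[(z>72)&(z<95)];print("jar-h",len(J),np.median(J,0),np.percentile(J,[2,98],0))
    T=S[(z>-5)&(z<30)];print("tray",cv2.minAreaRect(T[T[:,2]>13][:,:2].astype(np.float32)))
d=np.load("top0.npz");im=d["img"][215:350,280:530,::-1]
cv2.imwrite("pics/crop.png",cv2.resize(im,None,fx=3,fy=3,interpolation=cv2.INTER_CUBIC))
E
```

```text
top zhist (array([ 2029, 11692,  3116,   703,   688,   719,   464,  1011,   108,
         463,   154,   283,   237,   140,    37,   112,    49,    13,
          20,    17,   358,  1239,     0]), array([-10,   0,  10,  20,  30,  40,  50,  60,  70,  80,  90, 100, 110,
       120, 130, 140, 150, 160, 170, 180, 190, 200, 210, 220]))
bar 1614 [511.12200279 -60.97154248 201.74196339] ((512.3746337890625, -58.3409423828125), (300.2215270996094, 34.4372673034668), 84.28134155273438)
dir [-9.81013216e-02 -9.95176339e-01 -4.29155592e-04] yaw -95.6298471116156 mid [511.24959374 -58.29324017 201.39299457] 300.18505500342036 z pct [195.13869451 201.74196339 205.71955654]
mid-height 580 [508.65764599  -9.96017826 128.16237667] [[ 481.99958201 -203.84489245  110.53943406]
 [ 548.19044931   88.12936996  156.12185765]]
jar-h 588 [ 497.74785933 -138.43142086   84.03397126] [[ 480.3524638  -204.03572204   73.06347529]
 [ 517.08148674   47.67128154   93.60117595]]
tray ((482.57867431640625, -78.12565612792969), (391.8905944824219, 241.27874755859375), 89.45695495605469)
scene zhist (array([ 3679, 11517,
[... 325 characters left out ...]
9.11329646 201.69282376] ((509.51519775390625, -54.39573669433594), (300.7444763183594, 37.335330963134766), 84.11140441894531)
dir [ 0.09988202  0.99499802 -0.00158654] yaw 84.26761608428541 mid [512.7486431  -55.21091374 200.60900449] 300.8090256799007 z pct [191.63946115 201.69282376 205.94431074]
mid-height 931 [533.69917261 -43.03676863 131.50682889] [[ 482.32566553 -291.0152465   110.60326052]
 [ 772.55161003   92.44333069  156.75033141]]
jar-h 1037 [ 515.48318807 -125.17790881   83.33402622] [[ 433.39792618 -298.97452484   72.62833527]
 [ 567.95733583  163.76648477   93.92175181]]
tray ((475.1619567871094, -47.27337646484375), (445.55133056640625, 405.77496337890625), 59.308837890625)
```

View pics/crop.png

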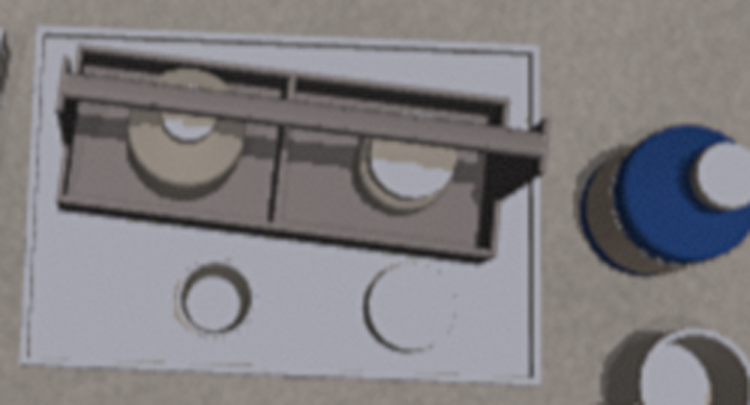

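The crop confirms the choice: a grey caddy with its bar from crop (60,90) to (545,145), the white bottle with its cap at (190,125) on the +y side, and the jar at (410,165) on the −y side. Next I measure the bottle and jar along the bar to estimate the balance point.

```bash
python3 - <<'E'
from h import *
m=np.array([511.7,-57.]);e=np.array([.099,.995]);p=np.array([.995,-.099])
for n in("top","scene"):
    W=cloud(np.load(n+"0.npz")).reshape(-1,3);q=W[:,:2]-m;y=q@e;x=q@p;z=W[:,2]
    for nm,k in(("bottle",(y>15)&(y<140)&(z>95)&(z<160)&(abs(x)<50)),("cap",(y>15)&(y<135)&(z>142)&(z<160)&(abs(x)<50)),("jar",(y<-15)&(y>-140)&(z>74)&(z<90)&(abs(x)<48)),("barS",(z>196)&(z<206)&(abs(x)<25)&(abs(y)<160))):
        print(n,nm,k.sum(),"x",np.percentile(x[k],[3,50,97]).round(1),"y",np.percentile(y[k],[3,50,97]).round(1),"z",np.percentile(z[k],[3,50,97]).round(1))
E
```

```text
top bottle 857 x [-33.1 -11.   35.4] y [ 33.2  67.  100.7] z [ 96.7 112.4 150.5]
top cap 129 x [-15.  -6.   1.] y [52.  66.7 81.6] z [144.  149.  153.7]
top jar 447 x [-22.1  -3.3  11.7] y [-111.3  -85.6  -59.5] z [78.8 84.  88.1]
top barS 1462 x [-7.5 -0.2  8.4] y [-146.9   -3.3  143.2] z [197.4 201.8 205.4]
scene bottle 859 x [-19.7  12.9  35. ] y [ 35.7  64.1 101.2] z [ 97.  116.5 152.9]
scene cap 193 x [-15.2   2.4  16.8] y [53.8 69.7 85. ] z [144.5 149.6 154.3]
scene jar 494 x [-22.6   4.9  29.7] y [-108.2  -83.3  -58.3] z [77.1 84.4 88.7]
scene barS 1031 x [-10.1   0.8   8.1] y [-143.9   -2.1  148. ] z [196.9 202.1 205.7]
```

{"name": "send_rows", "arguments": {
  "series": [
    [60,[0,0.5,1],[0,0,1]],
    [60,[0.3,0.8,0.8],[0,0,1]],
    [60,[0.5,0.8,0.3],[0,0,1]],
    [60,[0.5,0.8,0],[0,0,1]],
    [60,[0.5,0.8,0],[0,0,1]],
    [60,[0.5,0.8,0],[0,0,1]],
    [60,[0.5,0.8,0],[0,0,1]],
    [60,[0.5,0.8,0],[0,0,1]]
  ]
}}

```text
clock: 1.1
eef_pos: [443.6, -240.9, 364.8]
tool_rot: [-3.141, 0.0, 1.091]
force: [0.3, -1.2, 0.4]
width: 59.8
gripper_force: 0.0
```

{"name": "send_rows", "arguments": {
  "series": [
    [60,[0.24,0.73,0],[0,0,0.87]],
    [60,[0.24,0.73,0],[0,0,0.87]],
    [60,[0.24,0.73,0],[0,0,0.87]],
    [60,[0.24,0.73,0],[0,0,0.87]],
    [60,[0.24,0.73,-0.5],[0,0,0.87]],
    [60,[0,0,-0.6],[0,0,0]],
    [60,[0,0,0],[0,0,0]]
  ]
}}

```text
clock: 1.98
eef_pos: [513.0, -23.5, 296.6]
tool_rot: [-3.135, 0.001, 1.469]
force: [0.3, -0.1, 0.5]
width: 59.7
gripper_force: 0.0
```

{"name": "send_rows", "arguments": {
  "series": [
    [50,[0.035,0.02,-0.5],[0,0,0]],
    [50,[0,0,-0.5],[0,0,0]],
    [50,[0,0,-0.4],[0,0,0]],
    [50,[0,0,-0.3],[0,0,0]],
    [50,[0,0,-0.08],[0,0,0]],
    [50,[0,0,0],[0,0,0]],
    [50,[0,0,0],[0,0,0]]
  ]
}}

```text
clock: 2.85
eef_pos: [517.9, -22.6, 193.2]
tool_rot: [3.14, -0.0, 1.467]
force: [0.2, 0.7, 0.7]
width: 50.0
gripper_force: 0.0
```

```bash
python3 - <<'E'
from cell import sensors,get_image
import cv2,numpy as np
d=get_image("scene");np.savez("scene1.npz",**d);t=get_image("top");np.savez("top1.npz",**t)
a=cv2.resize(d["img"][170:330,190:390],(750,600),interpolation=cv2.INTER_CUBIC)
cv2.imwrite("pics/g1.png",a[:,:,::-1])
s=sensors.read_state();print(s["eef_pos"],s["tool_rot"],s["torque"],s["force"],s["qpos"])
E
```

```text
[517.66923058 -22.49481001 192.9640056 ] [ 3.14003217e+00 -5.60062580e-05  1.46721054e+00] [-2.75768902e-02 -1.68634945e-05 -2.04257326e-02] [ 1.00007385  0.32177862 -0.41507208] [ 0.22429258  0.5343442  -0.34349228  1.93647635  0.26571287  0.7128192
 -0.38068137]
```

View pics/g1.png

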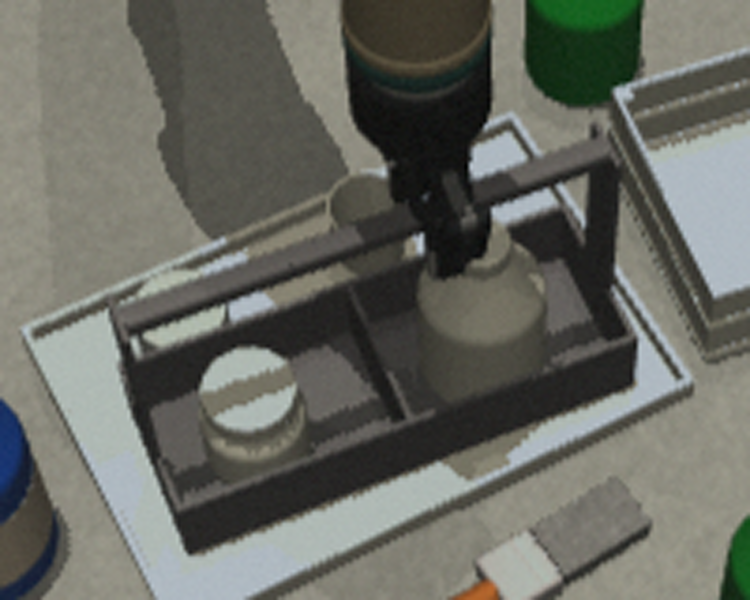

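The fingers straddle the bar at crop (455,215), over the bottle side, clear of cup and bottle. I centre by 2.5 mm and close in small steps to find the squeeze.

{"name": "send_rows", "arguments": {
  "series": [
    [30,[-0.04,0,-0.04],[0,0,0]],
    [24,[0,0,0],[0,0,0]],
    [20,[0,0,0],[0,0,0]],
    [18,[0,0,0],[0,0,0]],
    [17.5,[0,0,0],[0,0,0]],
    [17,[0,0,0],[0,0,0]],
    [17,[0,0,0],[0,0,0]]
  ]
}}

```text
clock: 3.82
eef_pos: [514.8, -22.4, 189.7]
tool_rot: [3.142, -0.0, 1.468]
force: [0.0, -0.3, -0.9]
width: 16.7
gripper_force: 0.1
```

{"name": "send_rows", "arguments": {
  "series": [
    [16.5,[0,0,0],[0,0,0]],
    [16.2,[0,0,0],[0,0,0]],
    [16,[0,0,0],[0,0,0]]
  ]
}}

```text
clock: 4.2
eef_pos: [515.2, -22.4, 189.8]
tool_rot: [3.141, -0.0, 1.468]
force: [1.6, -0.3, -0.4]
width: 16.0
gripper_force: 1.4
```

{"name": "send_rows", "arguments": {
  "series": [
    [15.6,[0,0,0],[0,0,0]],
    [15.6,[0,0,0],[0,0,0]]
  ]
}}

```text
clock: 4.45
eef_pos: [515.1, -22.4, 189.9]
tool_rot: [3.141, -0.0, 1.468]
force: [2.5, -0.0, -0.6]
width: 15.7
gripper_force: 10.9
```

{"name": "send_rows", "arguments": {
  "series": [
    [15.3,[0,0,0],[0,0,0]],
    [15.3,[0,0,0],[0,0,0]]
  ]
}}

```text
clock: 4.7
eef_pos: [515.1, -22.4, 189.9]
tool_rot: [3.141, -0.0, 1.468]
force: [2.2, -1.2, 1.3]
width: 16.0
gripper_force: 18.9
```

{"name": "send_rows", "arguments": {
  "series": [
    [15,[0,0,0],[0,0,0]],
    [15,[0,0,0],[0,0,0]]
  ]
}}

```text
clock: 4.95
eef_pos: [515.1, -22.4, 189.9]
tool_rot: [3.141, -0.0, 1.467]
force: [2.8, -0.6, 2.0]
width: 15.6
gripper_force: 27.0
```

{"name": "send_rows", "arguments": {
  "series": [
    [15,[0,0,0.03],[0,0,0]],
    [15,[0,0,0.03],[0,0,0]],
    [15,[0,0,0.03],[0,0,0]],
    [15,[0,0,0],[0,0,0]]
  ]
}}

```text
clock: 5.45
eef_pos: [514.4, -22.4, 194.9]
tool_rot: [-3.141, -0.0, 1.467]
force: [0.3, -0.4, -8.5]
width: 15.5
gripper_force: 26.5
```

```bash
cat >> h.py <<'E'
def bar(d,lo,hi,tcp):
    W=cloud(d).reshape(-1,3);m=np.array([511.7,-57.]);e=np.array([.099,.995]);p=np.array([.995,-.099])
    q=W[:,:2]-m;y=q@e;x=q@p;z=W[:,2]
    k=(z>lo)&(z<hi)&(abs(x)<14)&(abs(y)<160)&(abs(y-35)>62)
    c=np.polyfit(y[k],z[k],1);r=z[k]-np.polyval(c,y[k]);g=abs(r)<5;c=np.polyfit(y[k][g],z[k][g],1)
    return g.sum(),c[0].round(4),c[1].round(1)
E
python3 - <<'E'
from h import *
from cell import sensors,get_image
s=sensors.read_state();print(s["eef_pos"],s["torque"],s["force"],s["gripper_force"])
for n in("scene","top"):
    print(n,bar(np.load(n+"1.npz"),190,212,0),bar(get_image(n),190,225,0))
print(np.mean([(get_image("top"),sensors.read_state()["torque"])[1] for _ in range(4)],0))
E
```

```text
[514.41019693 -22.36422269 194.92911611] [-0.03198696  0.01274071  0.06908573] [ 0.3399369  -0.37745725 -8.52740836] 26.49035543203354
scene (np.int64(620), np.float64(0.0018), np.float64(201.8)) (np.int64(611), np.float64(-0.0022), np.float64(206.7))
top (np.int64(325), np.float64(-0.0022), np.float64(202.1)) (np.int64(348), np.float64(-0.0024), np.float64(207.1))
[-0.02503125  0.01560979  0.0169048 ]
```

Fully carried (8.5 N), bar level, no moment, squeeze 26 N. Continuing straight up with a smooth ramp.

{"name": "send_rows", "arguments": {
  "series": [
    [15,[0,0,0.04],[0,0,0]],
    [15,[0,0,0.06],[0,0,0]],
    [15,[0,0,0.08],[0,0,0]],
    [15,[0,0,0.1],[0,0,0]],
    [15,[0,0,0.1],[0,0,0]],
    [15,[0,0,0.1],[0,0,0]],
    [15,[0,0,0.07],[0,0,0]],
    [15,[0,0,0.04],[0,0,0]]
  ]
}}

```text
clock: 6.75
eef_pos: [514.8, -22.4, 230.9]
tool_rot: [3.141, -0.0, 1.467]
force: [0.4, 0.1, -8.6]
width: 15.8
gripper_force: 26.5
```

```bash
python3 - <<'E'
from h import *
from cell import sensors,get_image
s=sensors.read_state();z=s["eef_pos"][2]+12;print(s["eef_pos"],s["torque"],s["force"])
for n in("scene","top"):print(n,bar(get_image(n),z-15,z+15,0))
E
```

```text
[514.80435122 -22.41267566 230.8585858 ] [-0.03097842  0.04596355 -0.02007581] [ 0.35876814  0.14991523 -8.57172919]
scene (np.int64(648), np.float64(-0.0012), np.float64(242.5))
top (np.int64(431), np.float64(-0.0028), np.float64(243.0))
```

{"name": "send_rows", "arguments": {
  "series": [
    [15,[0,0,0.05],[0,0,0]],
    [15,[0,0,0.1],[0,0,0]],
    [15,[0,0,0.12],[0,0,0]],
    [15,[0,0,0.12],[0,0,0]],
    [15,[0,0,0.12],[0,0,0]],
    [15,[0,0,0.12],[0,0,0]],
    [15,[0,0,0.12],[0,0,0]],
    [15,[0,0,0.12],[0,0,0]]
  ]
}}

```text
clock: 7.85
eef_pos: [514.7, -22.4, 283.2]
tool_rot: [-3.142, -0.0, 1.467]
force: [0.2, 0.5, -7.6]
width: 15.5
gripper_force: 26.5
```

{"name": "send_rows", "arguments": {
  "series": [
    [15,[0,0,0.12],[0,0,0]],
    [15,[0,0,0.12],[0,0,0]],
    [15,[0,0,0.1],[0,0,0]],
    [15,[0,0,0.06],[0,0,0]],
    [15,[0,0,0.03],[0,0,0]],
    [15,[0,0,0],[0,0,0]],
    [15,[0,0,0],[0,0,0]],
    [15,[0,0,0],[0,0,0]]
  ]
}}

```text
clock: 8.85
eef_pos: [514.6, -22.4, 308.3]
tool_rot: [-3.141, -0.0, 1.468]
force: [-1.0, -0.2, -8.8]
width: 15.6
gripper_force: 26.5
```

{"name": "send_rows", "arguments": {
  "series": [
    [15,[0,0,0],[0,0,0]],
    [15,[0,0,0],[0,0,0]],
    [15,[0,0,0],[0,0,0]],
    [15,[0,0,0],[0,0,0]],
    [15,[0,0,0],[0,0,0]],
    [15,[0,0,0],[0,0,0]],
    [15,[0,0,0],[0,0,0]],
    [15,[0,0,0],[0,0,0]]
  ]
}}

```text
clock: 9.85
eef_pos: [514.7, -22.3, 308.5]
tool_rot: [-3.142, -0.0, 1.468]
force: [0.4, -0.2, -7.9]
width: 15.7
gripper_force: 26.5
```

```bash
python3 - <<'E'
from h import *
import cv2
from cell import sensors,get_image
s=sensors.read_state();z=s["eef_pos"][2]+12;print(s["eef_pos"],s["torque"],s["force"])
for n in("scene","top"):
    d=get_image(n);print(n,bar(d,z-15,z+15,0))
    if n=="scene":cv2.imwrite("pics/held.png",cv2.resize(d["img"][100:340,130:450,::-1],(800,600)))
E
```

```text
[514.74200393 -22.33630058 308.52514243] [-0.01582477  0.01626007 -0.00869259] [ 0.4151454  -0.18800696 -7.90444675]
scene (np.int64(729), np.float64(-0.0011), np.float64(320.3))
top (np.int64(585), np.float64(-0.0011), np.float64(320.5))
```

View pics/held.png

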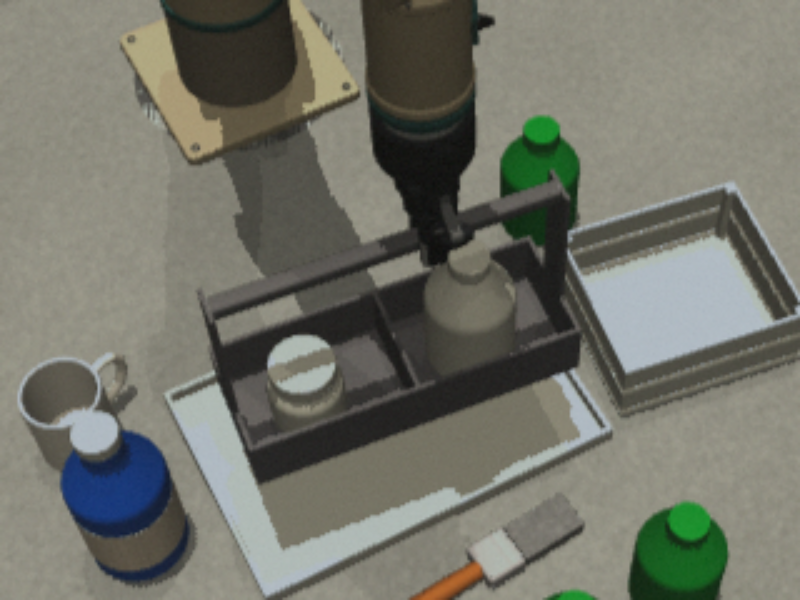

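The picture shows the caddy hanging level above the tray, gripped at (440,240), with the bottle at (470,310) and the jar at (305,380) upright in it. The other things are where they were. Now I hold for a further three seconds.

{"name": "send_rows", "arguments": {
  "series": [
    [15,[0,0,0],[0,0,0]],
    [15,[0,0,0],[0,0,0]],
    [15,[0,0,0],[0,0,0]],
    [15,[0,0,0],[0,0,0]],
    [15,[0,0,0],[0,0,0]],
    [15,[0,0,0],[0,0,0]],
    [15,[0,0,0],[0,0,0]],
    [15,[0,0,0],[0,0,0]]
  ]
}}

```text
clock: 10.95
eef_pos: [514.8, -22.4, 308.5]
tool_rot: [3.142, -0.0, 1.467]
force: [0.1, 0.4, -8.4]
width: 15.5
gripper_force: 26.5
```

{"name": "send_rows", "arguments": {
  "series": [
    [15,[0,0,0],[0,0,0]],
    [15,[0,0,0],[0,0,0]],
    [15,[0,0,0],[0,0,0]],
    [15,[0,0,0],[0,0,0]],
    [15,[0,0,0],[0,0,0]],
    [15,[0,0,0],[0,0,0]],
    [15,[0,0,0],[0,0,0]],
    [15,[0,0,0],[0,0,0]]
  ]
}}

```text
clock: 11.95
eef_pos: [514.8, -22.4, 308.5]
tool_rot: [3.142, 0.0, 1.468]
force: [0.3, 0.3, -8.5]
width: 15.4
gripper_force: 26.5
```

{"name": "send_rows", "arguments": {
  "series": [
    [15,[0,0,0],[0,0,0]],
    [15,[0,0,0],[0,0,0]],
    [15,[0,0,0],[0,0,0]],
    [15,[0,0,0],[0,0,0]],
    [15,[0,0,0],[0,0,0]],
    [15,[0,0,0],[0,0,0]],
    [15,[0,0,0],[0,0,0]],
    [15,[0,0,0],[0,0,0]]
  ]
}}

```text
clock: 12.95
eef_pos: [514.7, -22.4, 308.5]
tool_rot: [-3.142, -0.0, 1.468]
force: [-0.2, 0.0, -8.3]
width: 15.7
gripper_force: 26.5
```

```bash
python3 - <<'E'
from h import *
from cell import sensors,get_image,ctrl
s=sensors.read_state();z=s["eef_pos"][2]+12;b=bar(get_image("scene"),z-15,z+15,0);print(s["clock"],s["eef_pos"],s["gripper_force"],b)
if abs(b[1])<.02:print(ctrl.finish_job())
E
```

```text
12.95 [514.74696657 -22.36446448 308.52377434] 26.53079867362976 (np.int64(734), np.float64(-0.0007), np.float64(320.3))
the job is handed in; nothing more can be done
None
```

The job is handed in at 13 s: the caddy was held level and still about 12 cm above the tray for over four seconds with a squeeze of about 27 N, bottle and jar upright in it and no bystander visibly moved; the hand-in returned no verdict.

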